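Find the lid that snaps onto the clip canister

TASK

One of the three aluminium lids belongs on the open canister screwed to the bench: pick out the one that fits its mouth, set it on and press it down with the gripper until it snaps fully home, its flange flush on the rim all round, then let go. The other two lids must end up standing upright on the bench, clear of the canister.

Things in the scene. Friction and masses are not known exactly. Their poses are not given: they have to be found in the camera images.
- canister: Aluminium canister fixed to the bench: outside 102 mm, bore 94 mm diameter, 70 mm tall. Origin: centre of its underside, z up. About 10 mm below the rim four sprung balls stick inwards to a 68 mm circle. A fitting lid laid in rests on them 12 mm proud; pushed down with 5 to 10 N it snaps in, flange on rim, its origin 42 mm above the canister's. The tapered plug centres itself from 8 mm off.
- lid_a: Round aluminium lid, 90 g, one of three look-alikes. Origin: centre of the plug's underside, z up. Tapered plug 36 mm diameter at the bottom, widest 54 mm at 10.5 to 12 mm up, then 46 mm at the waist; flange 84 mm diameter from 28 to 33 mm up; plain round knob 22 mm diameter from 33 to 61 mm up. Stands on its plug, knob up.
- lid_b: Look-alike lid, 60 to 130 g. Origin: centre of the plug's underside, z up. Tapered plug 56 mm diameter at the bottom, widest 74 mm at 10.5 to 12 mm up, then 66 mm at the waist; flange 102 mm diameter from 28 to 33 mm up; plain round knob 22 mm diameter from 33 to 61 mm up. Stands on its plug, knob up.
- lid_c: Look-alike lid, 90 g. Origin: centre of the plug's underside, z up. Tapered plug 80 mm diameter at the bottom, widest 98 mm at 10.5 to 12 mm up, then 90 mm at the waist; flange 120 mm diameter from 28 to 33 mm up; plain round knob 22 mm diameter from 33 to 61 mm up. Stands on its plug, knob up.
Not all that is in view belongs to the job. Leave any purple look-alike of the lid_b alone.

How it is judged:
By the outcome, as a careful person would: the job done as asked, in the order asked, and still so for the second after the job is handed in, with the robot touching nothing.
It also fails if it takes over 38 s, if anything falls off the work surface, if the arm or the gripper's body presses on something with over 40 N, if the wrist force passes 120 N, or if a joint passes its speed limit or range.

ROBOT

A 6-joint arm with a two-finger parallel gripper is mounted at the origin on the work surface. World frame = base frame: x ahead of the robot, y to its left, z up, the work surface at z = 0. Lengths are in m, angles in rad, forces in N, time in s.
With the tool pointing down it reaches from about 0.325 to 0.9 m from the base axis. Payload 6.1 kg.
Tool frame: the origin (TCP) lies midway between the tips of the shut fingers; the grasp point (between the pads) lies 19 mm behind it; z points along the fingers, y is the line along which they close (so a half turn about z gives the same grasp; the last joint's range is limited). The gripper opens to 85 mm and grips with 20 to 120 N. Pads are 22 mm wide; open, the fingers measure 114 mm over their backs; the gripper's body (76 mm by 85 mm) begins 54 mm behind the grasp point. The pads swing forward as they close: fully open they stand 13 mm farther back than shut.
Start: joints at [-1.338, 0.22, 1.526, -0, 1.395, -0.126], TCP at [0.219, -0.585, 0.231] pointing down, gripper open.
Joint ranges: [-2.98, 2.98], [-0.91, 2.08], [0.09, 2.57], [-1.24, 4.39], [0.2, 2.65], [-2.68, 2.68]. Speed limits (rad/s): [2.57, 2.57, 3.01, 3.14, 3.14, 3.14].

INTERFACE

Orientations are given as a unit quaternion [w, x, y, z].
In Python, from plant import sense, read_camera, get_calibration, finish_job gives the robot as it stands.
- The arm moves only by the shell command python3 -m jog 'ROWS' [OPENING] [FORCE]. ROWS is JSON, a list of rows, each a list of 4 numbers: the shift along the tool's x, y, z normalised to -1 to 1, where 1 is 500 mm, then the turn about the tool's z normalised to -1 to 1, where 1 is 90 degrees. A call has 1 to 12 rows; each row is the pose to reach, as a shift and turn from the pose commanded when the call began, along the tool's axes at that moment; what a row does not reach only later rows make up. A row lasts 1/12 s, in which the tool goes at most 41.7 mm and 7.16 degrees, less where a joint would pass 70% of its speed; a pose out of reach is approached as far as the arm can. A call with a number of a shift or a turn outside -1 to 1 is refused whole. A call with a gripper value outside its range is refused whole. OPENING is the closure, from 0 (fully open) to 1 (shut), set as the call begins (- or left out, the last holds). The fingers move at their own pace and stop on an object; FORCE is the grip in N (left out, the last holds). Time passes only in rows, so rows that repeat a pose let the fingers close. It gives the time, the measured TCP pose, the force, the opening and the grip force at its end, in the units of the state.
- sense(): the state, without advancing time (a new reading comes with each control period).
- read_camera(name): name is "side" or "top"; returns (picture, depth): 480x640x3 uint8, blue, green, red; 480x640 float32, m along the optical axis (not along the pixel's ray), 0 where there is no reading.
- get_calibration(name): a dict with "K" (3x3 intrinsics, pixels), "k1" (the pictures are not rectified: a ray, as slopes to the right and down, at radius r is drawn at 1 + k1 r^2 times it, then the intrinsics apply), "R" (3x3) and "t" (3): a world point X has camera coordinates R X + t. Camera axes: x right, y down, z forward; pixel columns grow to the right and rows downward; lengths in m; the calibration is good to about 2 mm. A picture is of the moment at which its call begins. get_calibration takes no time and is no camera call.
- finish_job(): hands the job in; it is judged then, once.
The state is a dict: "t": time; "joint_positions": joint angles; "joint_velocities": joint speeds; "tau": joint torques, N m; "tcp_pos": TCP position; "eef_rot": TCP orientation; "force": force on the tool from outside, world axes, zero at the start; "torque": the same for the moment, N m; "gripper_width": finger opening in m; "grasp_force": force on a finger pad.
Only numpy, scipy, OpenCV 4.12 (cv2) and the standard library are available. Lean on these libraries where they do the work, as an engineer would, in place of code of your own. Each camera call takes 0.05 s, during which the arm holds its last target. There are 200 camera calls.

## Working session

There is one attempt and no reset: what is moved stays moved. The work goes in short steps, Python scripts to look and compute and a shell command to move; the robot and the scene stay as the last step left them, time stands still between calls to the robot, and variables do not carry over. Pictures are saved under pics/ and viewed, at most 10 in all, crops included, and the job is handed in when it is done.

```bash
mkdir -p pics; cat > h.py <<'E'
import numpy as np, cv2
from plant import sense, read_camera, get_calibration, finish_job
def cloud(name):
    im,d=read_camera(name); c=get_calibration(name); K=np.array(c["K"],float)
    v,u=np.mgrid[0:480,0:640]; p=np.stack([u,v],-1).reshape(-1,1,2).astype(float)
    r=cv2.undistortPoints(p,K,np.array([c["k1"],0,0,0,0.])).reshape(480,640,2)
    X=np.dstack([r*d[...,None],d])
    W=(X-np.array(c["t"]))@np.array(c["R"])
    W[d==0]=np.nan
    return im,W
E
python3 - <<'E'
from h import *
for n in("top","side"):
    im,W=cloud(n); cv2.imwrite(f"pics/{n}1.png",im); np.save(n+".npy",W); c=get_calibration(n); print(n,np.round(-np.array(c["R"]).T@np.array(c["t"]),3))
s=sense();print(s["t"],s["tcp_pos"],s["eef_rot"],s["force"])
E
```

```text
top [ 0.428 -0.006  1.063]
side [0.241 0.73  0.654]
0.1 [ 0.21933249 -0.58469981  0.23033887] [-8.32066129e-04  9.83951155e-01  1.78436068e-01 -4.64285866e-05] [0.51493435 0.95977744 0.31712729]
```

View pics/top1.png

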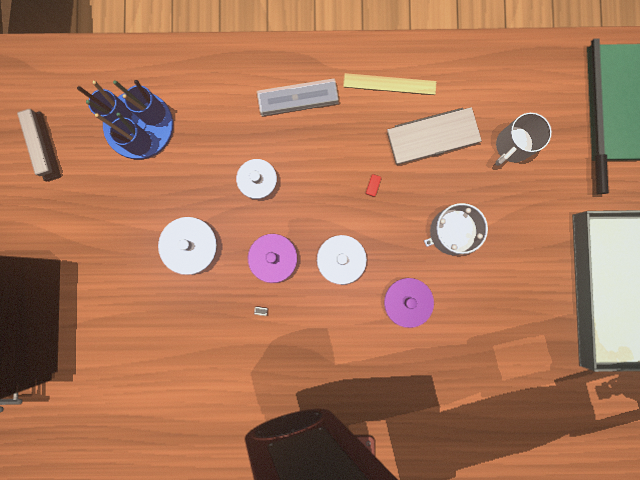

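View pics/side1.png

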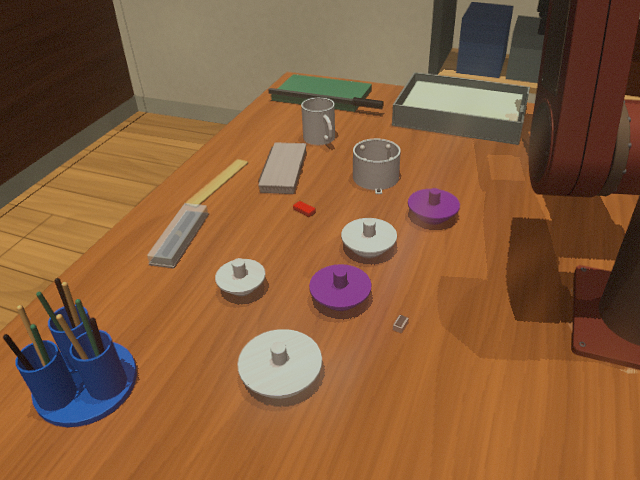

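The top view shows silver lids at (257,179), (342,260) and (187,245), which are small, medium and large. Purple look-alikes are at (273,258) and (410,302). The canister is at (460,230), with the four balls visible, and the mug with a handle at (525,138) is a decoy. lid_b should fit, because its 74 mm plug lies between the 68 mm ball circle and the 94 mm bore, and its flange is 102 mm. I expect that to be the lid at (342,260), and I'll check the diameters and a crop.

```bash
python3 - <<'E'
from h import *
W=np.load("top.npy"); S=np.load("side.npy")
P=np.vstack([W.reshape(-1,3),S.reshape(-1,3)]); T=W.reshape(-1,3)
for n,(u,v) in dict(a=(257,179),b=(342,260),c=(187,245),p1=(273,258),p2=(410,302)).items():
    k=W[v-3:v+4,u-3:u+4].reshape(-1,3); c=np.nanmedian(k,0)
    for nm,Q in(("top",T),("side",S.reshape(-1,3))):
        m=(np.hypot(*(Q[:,:2]-c[:2]).T)<.075)
        F=Q[m&(Q[:,2]>.022)&(Q[:,2]<.045)]; K=Q[m&(Q[:,2]>.053)&(Q[:,2]<.075)]
        (x,y),r=cv2.minEnclosingCircle(F[:,:2].astype(np.float32))
        (kx,ky),kr=cv2.minEnclosingCircle(K[:,:2].astype(np.float32)) if len(K) else ((0,0),0)
        print(n,nm,"knob",np.round([kx,ky,kr,np.median(K[:,2])],4),"flange",np.round([x,y,2*r,np.median(F[:,2])],4))
for nm,Q in(("top",T),("side",S.reshape(-1,3))):
    c=np.nanmedian(W[225:236,455:466].reshape(-1,3),0)
    m=(np.hypot(*(Q[:,:2]-c[:2]).T)<.075)&(Q[:,2]>.066)&(Q[:,2]<.08)
    R=Q[m]; A=np.c_[R[:,:2],np.ones(len(R))]; s=np.linalg.lstsq(A,(R[:,:2]**2).sum(1),rcond=None)[0]
    (x,y),r=cv2.minEnclosingCircle(R[:,:2].astype(np.float32))
    print("can",nm,c,len(R),np.round([x,y,2*r],4),"fit",s[:2]/2,R[:,2].mean())
im=cv2.imread("pics/top1.png"); cv2.imwrite("pics/crop.png",cv2.resize(im[170:340,150:500],None,fx=2.2,fy=2.2,interpolation=cv2.INTER_CUBIC))
E
```

```text
a top knob [0.6398 0.1371 0.011  0.0618] flange [0.6398 0.138  0.0844 0.034 ]
a side knob [0.6361 0.1358 0.0125 0.0594] flange [0.6385 0.1368 0.0873 0.0322]
b top knob [ 0.4686 -0.038   0.0108  0.0619] flange [ 0.4687 -0.0382  0.1018  0.0339]
b side knob [ 0.4651 -0.0386  0.0123  0.0598] flange [ 0.4656 -0.0391  0.1051  0.0322]
c top knob [0.5008 0.2815 0.0113 0.0617] flange [0.5022 0.282  0.1225 0.0341]
c side knob [0.4983 0.2811 0.012  0.0594] flange [0.499  0.2799 0.122  0.0321]
p1 top knob [0.4731 0.1054 0.0109 0.0617] flange [0.4732 0.1056 0.102  0.0339]
p1 side knob [0.471  0.1037 0.0119 0.0597] flange [0.4706 0.1039 0.1058 0.0323]
p2 top knob [ 0.3783 -0.175   0.0107  0.0614] flange [ 0.3788 -0.1755  0.1023  0.0336]
p2 side knob [ 0.375  -0.1771  0.0129  0.0597] flange [ 0.3739 -0.1771  0.1068  0.0322]
can top [ 0.52894829 -0.29189626  0.00533751] 387 [ 0.5272 -0.2789  0.1027] fit [ 0.52685607 -0.2781348 ] 0.06985507201645222
can side [ 0.52894829 -0.29189626  0.00533751] 222 [ 0.5252 -0.2794  0.106 ] fit [ 0.52386946 -0.27978044] 0.06816753821729372
```

View pics/crop.png

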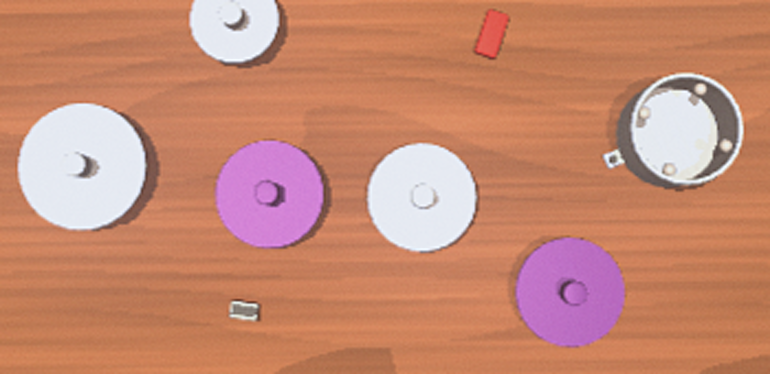

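The crop shows the silver medium lid with its knob at (424,196), and the two purple ones either side of it at (267,193) and (573,292). The measured flange diameters are 84, 102 and 122 mm, so the silver 102 mm lid is lid_b. It is at (0.467,-0.0385), and the canister is at (0.5255,-0.279). Now I'll move over lid_b.

```bash
python3 -m jog '[[0.848,-0.849,0,0],[0.848,-0.849,0,0],[0.848,-0.849,0,0],[0.848,-0.849,0,0],[0.848,-0.849,0,0],[0.848,-0.849,0,0],[0.848,-0.849,0,0],[0.848,-0.849,0,0],[0.848,-0.849,0,0],[0.848,-0.849,0,0],[0.848,-0.849,0,0],[0.848,-0.849,0,0]]' 0 40
cat > d.py <<'E'
import sys
from h import *
from scipy.spatial.transform import Rotation as Ro
s=sense(); q=s["eef_rot"]; R=Ro.from_quat([q[1],q[2],q[3],q[0]])
t=np.array(list(map(float,sys.argv[1:4])))-s["tcp_pos"]
print("t",s["t"],"tcp",np.round(s["tcp_pos"],4),"F",np.round(s["force"],1),"M",np.round(s["torque"],2),"w",s["gripper_width"],"g",s["grasp_force"],"\nnorm shift",np.round(R.inv().apply(t)/.5,4),"x axis",np.round(R.as_matrix()[:,0],3))
E
python3 d.py 0.467 -0.0385 0.11
```

```text
t: 1.1
tcp_pos: [0.4262, -0.1278, 0.2312]
eef_rot: [0.0, 0.984, 0.178, 0.0]
force: [1.1, -1.1, 0.2]
gripper_width: 0.0853
grasp_force: 0.0
t 1.1 tcp [ 0.4262 -0.1278  0.2312] F [ 1.1 -1.1  0.2] M [ 0.01 -0.05  0.04] w 0.08534095025391453 g 0.0 
norm shift [ 0.139  -0.1387  0.2424] x axis [0.936 0.351 0.   ]
```

```bash
python3 -m jog '[[0.139,-0.139,0,0],[0.139,-0.139,0,0],[0.139,-0.139,0.1,0],[0.139,-0.139,0.18,0],[0.139,-0.139,0.242,0],[0.139,-0.139,0.242,0],[0.139,-0.139,0.242,0],[0.139,-0.139,0.242,0]]' 0.45 40; python3 d.py 0.467 -0.0385 0.037
```

```text
t: 1.77
tcp_pos: [0.4678, -0.0409, 0.1122]
eef_rot: [0.0, 0.984, 0.178, 0.001]
force: [-0.1, 0.1, 1.3]
gripper_width: 0.0464
grasp_force: 0.0
t 1.7667 tcp [ 0.4678 -0.0409  0.1122] F [-0.1  0.1  1.3] M [-0.02 -0.03  0.05] w 0.04639599891669499 g 0.0 
norm shift [-0.     -0.0052  0.1503] x axis [0.936 0.351 0.001]
```

```bash
python3 -m jog '[[0,-0.004,0.05,0],[0,-0.004,0.1,0],[0,-0.004,0.125,0],[0,-0.004,0.149,0],[0,-0.004,0.149,0],[0,-0.004,0.149,0]]'; python3 d.py 0.467 -0.0385 0.037; python3 -c "
from h import *
im,_=cloud('side'); cv2.imwrite('pics/s2.png',cv2.resize(im[130:310,290:530],None,fx=3,fy=3))"
```

```text
t: 2.27
tcp_pos: [0.4679, -0.0394, 0.0381]
eef_rot: [0.001, 0.984, 0.178, 0.002]
force: [0.2, -1.2, 0.5]
gripper_width: 0.0468
grasp_force: 0.0
t 2.2667 tcp [ 0.4679 -0.0394  0.0381] F [ 0.2 -1.2  0.5] M [-0.03  0.01  0.  ] w 0.04680511394922435 g 0.0 
norm shift [-0.0011 -0.0023  0.0022] x axis [0.937 0.35  0.003]
```

View pics/s2.png

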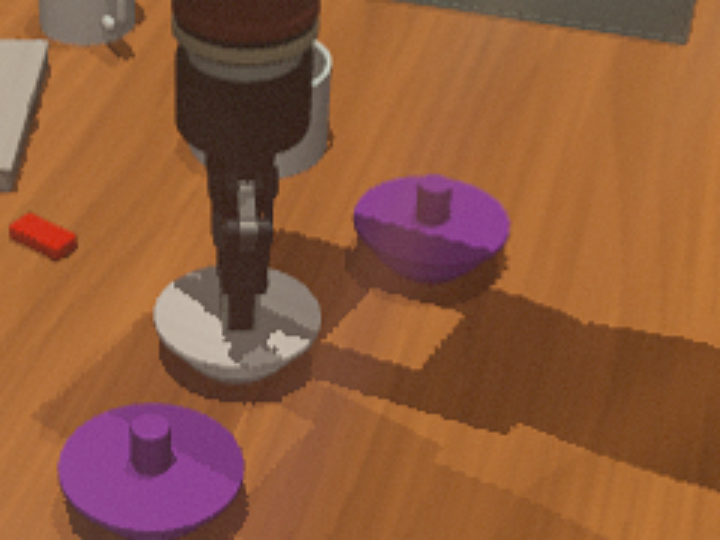

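The fingers straddle the knob in the middle of the silver lid, near (240,315), with the tips just above the flange. Closing now.

```bash
python3 -m jog '[[0,0,0,0],[0,0,0,0],[0,0,0,0],[0,0,0,0],[0,0,0,0],[0,0,0,0]]' 1 60; python3 -m jog '[[0,0,-0.04,0],[0,0,-0.1,0],[0,0,-0.17,0],[0,0,-0.24,0],[0,0,-0.28,0],[0,0,-0.28,0],[0,0,-0.28,0]]'; python3 d.py 0.5255 -0.279 0.17
```

```text
t: 2.82
tcp_pos: [0.4676, -0.0391, 0.0376]
eef_rot: [0.001, 0.984, 0.178, 0.001]
force: [-1.2, 0.0, 7.1]
gripper_width: 0.0203
grasp_force: 58.4
t: 3.4
tcp_pos: [0.4671, -0.0387, 0.1775]
eef_rot: [0.001, 0.984, 0.178, 0.002]
force: [0.4, 0.8, -1.1]
gripper_width: 0.02
grasp_force: 59.0
t 3.4 tcp [ 0.4671 -0.0387  0.1775] F [ 0.4  0.8 -1.1] M [-0.01  0.08  0.02] w 0.019985039019306036 g 59.01419162750244 
norm shift [-0.0594  0.4909  0.0158] x axis [0.936 0.351 0.003]
```

```bash
python3 -m jog '[[-0.005,0.04,0,0],[-0.013,0.11,0,0],[-0.022,0.18,0,0],[-0.03,0.25,0,0],[-0.04,0.32,0,0],[-0.047,0.39,0,0],[-0.053,0.44,0,0],[-0.057,0.475,0,0],[-0.0594,0.491,0,0],[-0.0594,0.491,0.05,0],[-0.0594,0.491,0.06,0],[-0.0594,0.491,0.06,0]]'; python3 d.py 0.5255 -0.279 0.0916; python3 - <<'E'
from h import *
im,W=cloud("side"); Q=W.reshape(-1,3)
cv2.imwrite('pics/s3.png',cv2.resize(im[50:250,270:520],None,fx=3,fy=3))
m=(np.hypot(Q[:,0]-.5255,Q[:,1]+.279)<.07)&(Q[:,2]>.125)&(Q[:,2]<.15)
F=Q[m];print(len(F),cv2.minEnclosingCircle(F[:,:2].astype(np.float32)),np.median(F[:,2]))
E
```

```text
t: 4.4
tcp_pos: [0.5219, -0.2765, 0.1418]
eef_rot: [-0.003, 0.984, 0.179, -0.003]
force: [0.3, 0.5, -0.9]
gripper_width: 0.0202
grasp_force: 59.0
t 4.4 tcp [ 0.5219 -0.2765  0.1418] F [ 0.3  0.5 -0.9] M [0.05 0.06 0.04] w 0.02019804215210405 g 59.01341199874878 
norm shift [0.0053 0.0079 0.1002] x axis [ 0.936  0.351 -0.004]
853 ((0.5183134078979492, -0.27580443024635315), 0.05292226001620293) 0.13515248028678792
```

View pics/s3.png

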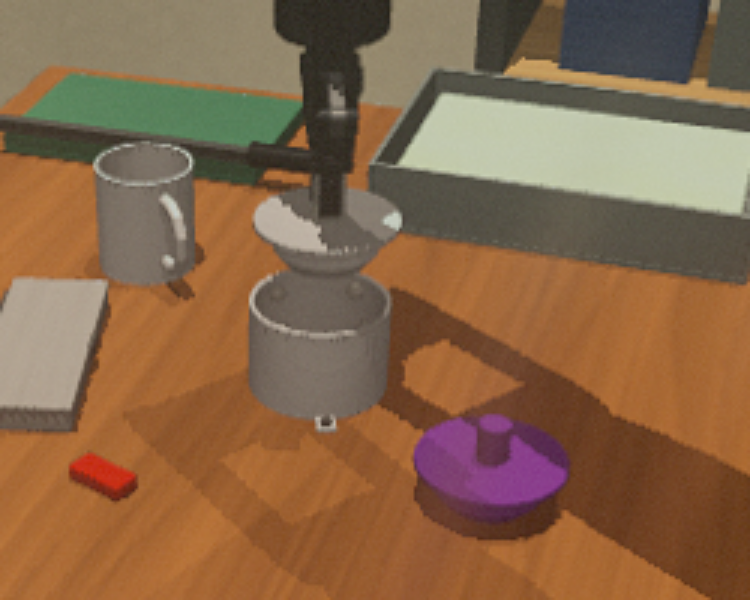

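The lid is held level over the canister, with the flange at (328,220) and the mouth at (320,310). It needs about 5 mm of correction before lowering.

```bash
python3 -m jog '[[0.007,0.009,0,0],[0.007,0.009,0.02,0],[0.007,0.009,0.04,0],[0.007,0.009,0.06,0],[0.007,0.009,0.08,0],[0.007,0.009,0.09,0],[0.007,0.009,0.094,0],[0.007,0.009,0.098,0],[0.007,0.009,0.1,0],[0.007,0.009,0.1,0]]'; python3 d.py 0.5255 -0.279 0.0796
```

```text
t: 5.28
tcp_pos: [0.5293, -0.2819, 0.096]
eef_rot: [0.0, 0.984, 0.178, -0.0]
force: [-2.8, -0.0, -0.9]
gripper_width: 0.02
grasp_force: 59.2
t 5.2833 tcp [ 0.5293 -0.2819  0.096 ] F [-2.8 -0.  -0.9] M [ 0.04  0.18 -0.01] w 0.019987980525751042 g 59.17582154273987 
norm shift [-0.0051 -0.0081  0.0328] x axis [ 0.936  0.351 -0.   ]
```

```bash
python3 -m jog '[[-0.005,-0.008,0,0],[-0.005,-0.008,0,0],[-0.005,-0.008,0.006,0],[-0.005,-0.008,0.01,0],[-0.005,-0.008,0.01,0]]'; python3 d.py 0.5255 -0.279 0.0796
```

```text
t: 5.7
tcp_pos: [0.526, -0.2794, 0.0911]
eef_rot: [0.001, 0.984, 0.178, 0.0]
force: [1.6, -0.6, 1.2]
gripper_width: 0.0202
grasp_force: 59.3
t 5.7 tcp [ 0.526  -0.2794  0.0911] F [ 1.6 -0.6  1.2] M [-0.21 -0.06  0.03] w 0.020163602575672818 g 59.26980435848236 
norm shift [-0.0006 -0.0012  0.0231] x axis [0.936 0.351 0.001]
```

```bash
python3 -m jog '[[0,0,0.004,0],[0,0,0.008,0],[0,0,0.012,0],[0,0,0.016,0],[0,0,0.02,0],[0,0,0.022,0],[0,0,0.024,0],[0,0,0.024,0]]'; python3 d.py 0.5255 -0.279 0.0796
```

```text
t: 6.37
tcp_pos: [0.5257, -0.279, 0.0797]
eef_rot: [-0.0, 0.984, 0.178, 0.0]
force: [-2.0, 0.8, 6.9]
gripper_width: 0.0199
grasp_force: 59.9
t 6.3667 tcp [ 0.5257 -0.279   0.0797] F [-2.   0.8  6.9] M [0.23 0.29 0.01] w 0.01985924348396559 g 59.875447154045105 
norm shift [-0.0004 -0.0001  0.0001] x axis [0.936 0.351 0.   ]
```

Now I'll press a little further, open partway, rise clear, close, and press on the knob top to make sure it is home.

```bash
python3 -m jog '[[0,0,0.002,0],[0,0,0.004,0],[0,0,0.004,0]]'; python3 d.py 0.5255 -0.279 0.0796; python3 -m jog '[[0,0,-0.004,0],[0,0,-0.004,0],[0,0,-0.004,0],[0,0,-0.004,0],[0,0,-0.03,0],[0,0,-0.07,0],[0,0,-0.11,0],[0,0,-0.11,0]]' 0.45; python3 d.py 0.5255 -0.279 0.111; python3 -m jog '[[0,0,0,0],[0,0,0,0],[0,0,0,0],[0,0,0,0],[0,0,0,0],[0,0,0,0]]' 1 60; python3 d.py 0.5255 -0.279 0.103
```

```text
t: 6.62
tcp_pos: [0.5265, -0.2795, 0.0796]
eef_rot: [0.001, 0.984, 0.178, 0.001]
force: [-3.5, 2.0, 16.6]
gripper_width: 0.0199
grasp_force: 60.9
t 6.6167 tcp [ 0.5265 -0.2795  0.0796] F [-3.5  2.  16.6] M [0.6  0.75 0.02] w 0.019941446185269964 g 60.881967544555664 
norm shift [-0.0016 -0.0016  0.    ] x axis [0.936 0.351 0.001]
t: 7.28
tcp_pos: [0.528, -0.2806, 0.137]
eef_rot: [0.003, 0.984, 0.178, 0.003]
force: [1.4, 0.1, 1.0]
gripper_width: 0.0472
grasp_force: 0.0
t 7.2833 tcp [ 0.528  -0.2806  0.137 ] F [1.4 0.1 1. ] M [ 0.01 -0.05 -0.01] w 0.047183595017299844 g 0.0 
norm shift [-0.0038 -0.005   0.052 ] x axis [0.936 0.351 0.004]
t: 7.78
tcp_pos: [0.5252, -0.2787, 0.131]
eef_rot: [-0.0, 0.984, 0.178, -0.0]
force: [-0.1, 0.1, -0.7]
gripper_width: 0.0001
grasp_force: 0.0
t 7.7833 tcp [ 0.5252 -0.2787  0.131 ] F [-0.1  0.1 -0.7] M [-0.02 -0.02  0.  ] w 0.00014864829025827215 g 0.0 
norm shift [0.0004 0.0009 0.0561] x axis [ 0.936  0.351 -0.001]
```

```bash
python3 -m jog '[[0,0,0.02,0],[0,0,0.04,0],[0,0,0.05,0],[0,0,0.054,0],[0,0,0.057,0],[0,0,0.06,0],[0,0,0.06,0]]'; python3 d.py 0.5255 -0.279 0.103; python3 -m jog '[[0,0,-0.03,0],[0,0,-0.1,0],[0,0,-0.18,0],[-0.08,0,-0.25,0],[-0.16,0,-0.25,0],[-0.24,0,-0.25,0],[-0.32,0.05,-0.25,0],[-0.36,0.12,-0.25,0],[-0.36,0.2,-0.25,0],[-0.36,0.28,-0.25,0],[-0.36,0.28,-0.25,0],[-0.36,0.28,-0.25,0]]'; python3 - <<'E'
from h import *
for n in("top","side"):
    im,W=cloud(n); Q=W.reshape(-1,3)
    m=(np.hypot(Q[:,0]-.5255,Q[:,1]+.279)<.07)&(Q[:,2]>.06)&(Q[:,2]<.115)
    F=Q[m];F=F[(F[:,2]<.08)|(abs(F[:,2]-.075)<.02)]; H=Q[m&(Q[:,2]>.068)&(Q[:,2]<.095)]
    A=np.c_[H[:,0]-.5255,H[:,1]+.279,np.ones(len(H))]; print(n,len(H),np.linalg.lstsq(A,H[:,2],rcond=None)[0],cv2.minEnclosingCircle(H[:,:2].astype(np.float32)),np.nanmax(Q[m][:,2]))
    cv2.imwrite(f"pics/{n}4.png",im if n=="top" else cv2.resize(im[80:280,270:520],None,fx=3,fy=3))
print(sense()["force"])
E
```

```text
t: 8.37
tcp_pos: [0.5259, -0.2792, 0.1031]
eef_rot: [0.0, 0.984, 0.178, 0.0]
force: [-1.8, 2.2, 9.2]
gripper_width: 0.0003
grasp_force: 4.5
t 8.3667 tcp [ 0.5259 -0.2792  0.1031] F [-1.8  2.2  9.2] M [ 0.39  0.49 -0.01] w 0.00028783725270349 g 4.501969117582121 
norm shift [-0.0006 -0.0006  0.0001] x axis [0.936 0.351 0.   ]
t: 9.37
tcp_pos: [0.4057, -0.4748, 0.2245]
eef_rot: [-0.001, 0.984, 0.177, -0.001]
force: [-0.0, 0.9, -0.1]
gripper_width: -0.0001
grasp_force: 0.0
top 1941 [-0.00224094  0.00114899  0.0757772 ] ((0.527154266834259, -0.27752089500427246), 0.051640693098306656) 0.10855610089918881
side 910 [ 0.01186511 -0.00530073  0.07484317] ((0.523992657661438, -0.27853816747665405), 0.0538678802549839) 0.10389231077615929
[-0.20956778  0.93031962 -0.2997114 ]
```

View pics/side4.png

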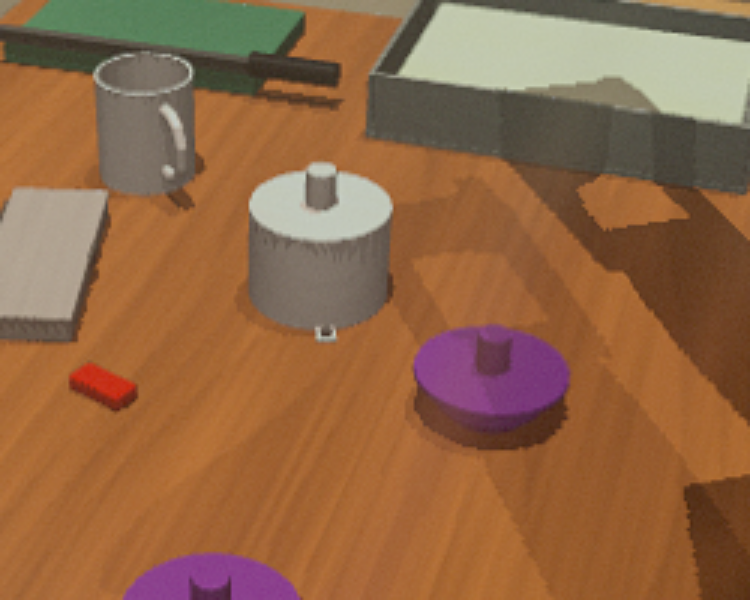

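View pics/top4.png

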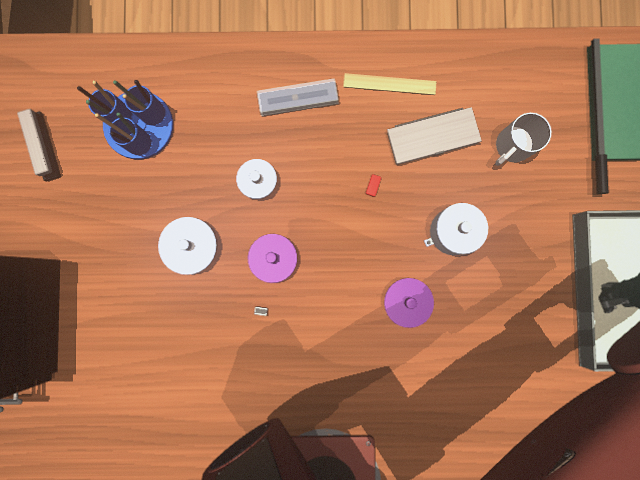

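The lid sits flush on the canister at (320,205) in the side crop. Its flange top measures 75 mm and level. lid_a (257,179) and lid_c (187,245) still stand upright where they were, and the arm is clear of everything.

```bash
python3 -c "
from plant import finish_job
print(finish_job())"
```

```text
the job is handed in; nothing more can be done
None
```

lid_b is snapped home on the canister with its flange level and flush on the rim (flange top measured at 75 mm); lid_a and lid_c stand upright and untouched, clear of it, and the job was handed in at about 9.5 s.

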